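Set the spice mill to the long mark and start it

ROBOT

A 6-joint arm with a two-finger parallel gripper is mounted at the origin on the work surface. World frame = base frame: x ahead of the robot, y to its left, z up, the work surface at z = 0. Lengths are in m, angles in rad, forces in N, time in s.
With the tool pointing down it reaches from about 0.275 to 0.875 m from the base axis. Payload 12.5 kg.
Tool frame: the origin (TCP) lies on the centre line of the jaws, within the pads' length; the fingertips stand r.finger_overhang ahead of it and the grasp point (between the pads) lies 3 mm ahead of it (r.finger_overhang is the distance from the TCP to the fingertips, in m); z points along the fingers, y is the direction in which the jaws open and shut (so a half turn about z gives the same grasp; the last joint's range is limited). The gripper opens to 85 mm and grips with 20 to 120 N. Pads are 22 mm wide; open, the fingers measure 114 mm over their backs; the gripper's body (76 mm by 85 mm) begins 54 mm behind the grasp point. The pads swing forward as they close: fully open they stand 13 mm farther back than shut.
Start: joints at [-1.229, 0.351, 1.652, -0, 1.139, -0.085], TCP at [0.228, -0.501, 0.253] pointing down, gripper open.
Joint ranges: [-2.75, 2.75], [-0.79, 2.1], [0.01, 2.65], [-1.57, 4.71], [0.07, 3.14], [-2.87, 2.87]. Speed limits (rad/s): [2.22, 2.22, 2.79, 3.14, 3.14, 3.14].

INTERFACE

Orientations are given as a unit quaternion [x, y, z, w].
In Python, from cell import r, optics gives the robot as it stands. The module is installed in compiled form; this text tells all that it offers. Calls block until the motion is done:
- r.move_to(position, orientation): joint-space move of the TCP to a pose.
- r.move_linear(position, rot=None, vel=0.15): straight line of the TCP; rot=None keeps the orientation; vel is the mean speed in m/s.
- r.set_joints(angles): joint-space move.
- r.set_gripper(opening, squeeze=None): opening from 0.0 (shut) to 1.0 (fully open); squeeze is the grip in N (None keeps the last); returns when the fingers have stopped.
- r.sleep(seconds).
- r.inverse_kinematics(position, orientation): joint angles nearest the present ones, or None.
- optics.get_image(name): name is "scene" or "top" or "wrist"; returns a dict with "pixels" (400x640x3 uint8, red, green, blue), "depth" (400x640 float32, m along the optical axis (not along the pixel's ray), 0 where there is no reading), "fx", "fy", "cx", "cy" (pixels), "camera_from_world" (4x4, takes a point from world to camera coordinates); the wrist camera has in their place "mount" (4x4, takes a point from camera to tool coordinates, whose origin is the TCP and whose axes are the flange's). Camera axes: x right, y down, z forward; pixel columns grow to the right and rows downward; lengths in m; the calibration is good to about 2 mm. A picture is of the moment at which its call begins: read the wrist's pose just before it.
A pose or a line that the arm cannot do raises r.PlanningError and nothing moves.
- r.hand_in(): hands the job in, once; it reports no verdict.
Readings, each from a call of its own:
- r.current_t(): time.
- r.current_q(): joint angles.
- r.current_qvel(): joint speeds.
- r.current_effort(): joint torques, N m.
- r.current_tool_pos(): TCP position.
- r.current_ee_rot(): TCP orientation.
- r.current_contact_force(): force on the tool from outside, world axes, zero at the start.
- r.current_torque(): the same for the moment, N m.
- r.current_opening(): opening from 0.0 (shut) to 1.0 (fully open).
Only numpy, scipy, OpenCV 4.12 (cv2) and the standard library are available. Lean on these libraries where they do the work, as an engineer would, in place of code of your own. Each camera call takes 0.05 s, during which the arm holds its last target.

TASK

On the spice mill, push the paddle of the lever round with your fingertips until the lever ring's pointer lines up with the long mark on the scale, and let go of it; then press the start button in the middle of the mill's top right down and release it. Push only: do not pinch the paddle, do not start the mill before it is set, do not shove, turn or lift the mill, and leave everything else on the slab where it is.

Things in the scene. Friction and masses are not known exactly. Their poses are not given: they have to be found in the camera images.
- mill: Round electric spice mill, free-standing on rubber feet, 2.3 to 3.1 kg: grey metal foot 156 mm across, glass bowl, flat round head whose top deck is 160 mm above the slab and 160 mm across. Origin: centre of the underside, on the vertical axis about which the lever ring turns; z up. With the lever at joint value 0 the lever points along the mill's -x. Every other part of the mill stays below 186 mm.
- lever (a joint): Angle of the lever ring about the mill's vertical axis, rad, -1.15 to 1.15 (end stops); grows counterclockwise seen from above. At value q the lever points along (-cos q, -sin q) in the mill's frame. It turns against steady friction (about 2 N at the paddle) and stays where it is left. It starts clockwise (negative side) of the long mark by 0.45 to 1.8 rad.
- paddle (a point): Centre of the paddle at the lever's outer end, 112 mm from the mill's axis, 165 mm above the slab. The paddle is an upright plate 28 mm long radially (98 to 126 mm from the axis), 12 mm thick in the direction of turning, from 145 to 185 mm above the slab: a metal core with a black cheek on each side. The arm between it and the ring is 10 mm wide, 147 to 156 mm above the slab.
- pointer (a point): Inner end of the pointer, a white ridge 4 mm wide across the black lever ring, in line with the lever; 65 mm from the mill's axis, at deck height; turns with the lever. The ring lies round the scale: 132 mm inside and 160 mm outside diameter, its top 161 mm above the slab.
- long_mark (a point): Outer end of the long mark on the round white scale on the deck; this point is 65 mm from the mill's axis, at deck height. The long mark is a dark radial bar 38 mm long and 6 mm wide; the other marks, every 0.2 rad to both sides of it, are only 9 mm long and 2 mm wide. The scale is locked: it does not turn in use, but stands at a different angle each time.
- button_top (a point): Centre of the top of the round start button, 34 mm across, in the middle of the deck; 175 mm above the slab when up, 6 mm of travel straight down.
- start_button (a joint): Travel of the start button, m: 0 up, 0.006 fully down. Sprung: 1.4 N at the start, 5.6 N fully down; it comes up by itself.
- spice_box: Bystander: round steel spice box with lid and small knob, 186 mm across, 82 mm high; origin at the centre of its underside.
- spoon: Bystander: brass-toned spoon, 190 mm long, lying beside the mill; origin under its middle.
- jar: Bystander: clear glass jar with steel lid, 96 mm across, 150 mm high; origin at the centre of its underside.
- katori: Bystander: small steel bowl, 80 mm across, 42 mm high, beside the mill; origin at the centre of its underside.
- shaker: Bystander: small amber glass spice jar, 42 mm across, 85 mm high, near the mill and lower than its lever; origin at the centre of its underside.
- board: Bystander, fixed: white plastic chopping board 340 mm long (along x) and 238 mm high, standing on edge in a wooden stand; origin at the centre of its underside.
- drawers_drawer0 (a joint): Bystander: opening of the upper of two shallow drawers, m; 0 shut. They sit in a fixed plastic unit 180 x 200 x 150 mm on the right and open towards the robot.
- drawers_drawer1 (a joint): Opening of the lower drawer, m; 0 shut.
- cheek_l: Black cheek on the paddle's clockwise face, the face to push on; seen from above, pushing it turns the lever counterclockwise. A plate 26 x 4 x 36 mm; its origin lies on the mill's axis.
- cheek_r: Black cheek on the paddle's counterclockwise face; otherwise the same.

How it is judged:
By the outcome, as a careful person would: the job done as asked, in the order asked, and still so for the second after the job is handed in, with the robot touching nothing.
It also fails if it takes over 58 s, if anything falls off the work surface, if the arm or the gripper's body presses on something with over 40 N, if the wrist force passes 120 N, or if a joint passes its speed limit or range.

## Working session

There is one attempt and no reset: what is moved stays moved. The work goes in short steps, each a Python script; the robot and the scene stay as the last script left them, time stands still between calls to the robot, and variables do not carry over. Pictures are saved under pics/ and viewed, and the job is handed in when it is done.

```bash
mkdir -p pics; ls; python3 - <<'E'
from cell import r, optics
import cv2,pickle
for n in ["scene","top","wrist"]:
    p=r.current_tool_pos(),r.current_ee_rot()
    d=optics.get_image(n); d['tool']=p
    pickle.dump(d,open(f'{n}0.pkl','wb'))
    cv2.imwrite(f'pics/{n}0.png',d['pixels'][:,:,::-1])
    print(n,d['fx'],d['cx'],d['cy'],d.get('camera_from_world',d.get('mount')))
print(r.finger_overhang,r.current_t(),p,r.current_contact_force())
E
```

```text
pics
scene 367.17916455528257 317.1880043205929 197.91093945300446 [[-0.58835151 -0.80856632  0.00793774  0.37518022]
 [-0.68535561  0.49344007 -0.53554139  0.39338681]
 [ 0.42910393 -0.32052676 -0.84447167  1.15694214]
 [ 0.          0.          0.          1.        ]]
top 450.59517663091617 323.06590197631016 201.40917786090324 [[ 0.00480056 -0.99998282  0.00336261  0.07890406]
 [-0.99845459 -0.00497935 -0.05535015  0.52393848]
 [ 0.05536594 -0.0030917  -0.99846134  1.5660862 ]
 [ 0.          0.          0.          1.        ]]
wrist 330.10559459859934 317.93071985378697 203.05125256507557 [[-3.96038143e-04 -9.51152883e-01 -3.08719997e-01  8.00092644e-02]
 [ 9.99999451e-01 -7.72288217e-05 -1.04489995e-03 -1.18608623e-03]
 [ 9.70017519e-04 -3.08720241e-01  9.51152391e-01 -1.20809900e-01]
 [ 0.00000000e+00  0.00000000e+00  0.00000000e+00  1.00000000e+00]]
0.022 0.15 (array([ 0.22760463, -0.50040127,  0.25279314]), array([ 9.77315842e-01,  2.11786340e-01, -7.39235135e-05, -5.33659335e-04])) [ 0.47245483 -0.00376396  0.07044034]
```

View pics/scene0.png

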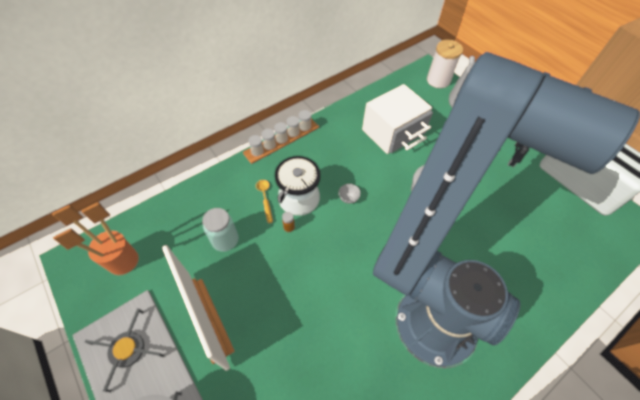

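View pics/top0.png

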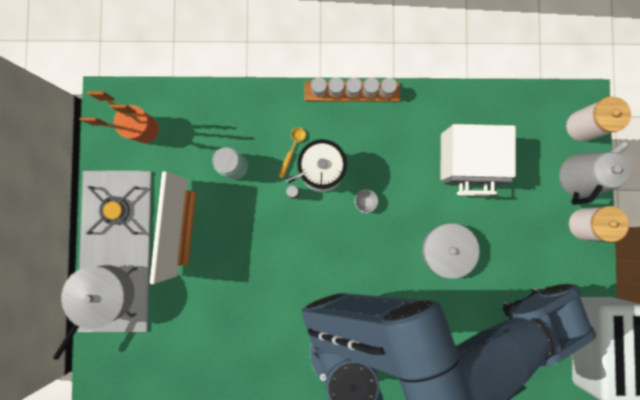

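View pics/wrist0.png

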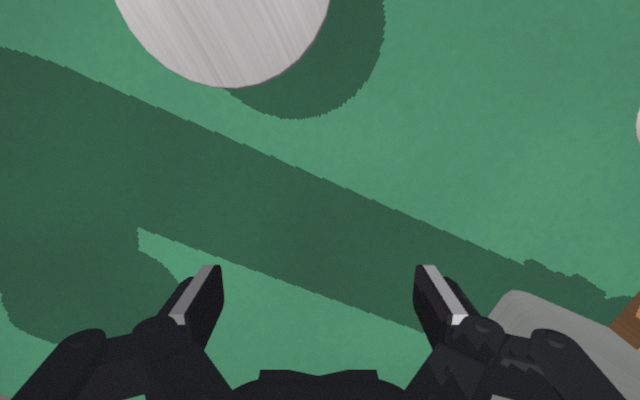

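The scene and top pictures show the mill at about (322,163) in the top view, with a lever towards lower left (290,180). The shaker is at (292,191), the spoon at (292,152) and the katori at (367,201). I'll zoom in and get a rough position.

```bash
cat > h.py <<'E'
import numpy as np,cv2,pickle
from scipy.spatial.transform import Rotation as R
def cfw(d):
    if 'camera_from_world' in d: return np.array(d['camera_from_world'])
    T=np.eye(4);T[:3,:3]=R.from_quat(d['tool'][1]).as_matrix();T[:3,3]=d['tool'][0]
    return np.linalg.inv(T@np.array(d['mount']))
def ray(d,uv,z):
    uv=np.atleast_2d(uv).astype(float)
    W=np.linalg.inv(cfw(d)); c=W[:3,3]
    v=np.c_[(uv[:,0]-d['cx'])/d['fx'],(uv[:,1]-d['cy'])/d['fy'],np.ones(len(uv))]@W[:3,:3].T
    return c+v*((z-c[2])/v[:,2])[:,None]
def proj(d,p):
    M=cfw(d);q=np.atleast_2d(p)@M[:3,:3].T+M[:3,3]
    return np.c_[q[:,0]/q[:,2]*d['fx']+d['cx'],q[:,1]/q[:,2]*d['fy']+d['cy']]
def load(n): return pickle.load(open(n+'.pkl','rb'))
def snap(name,tag):
    from cell import r,optics
    t=(r.current_tool_pos(),r.current_ee_rot()); d=optics.get_image(name); d['tool']=t
    pickle.dump(d,open(f'{tag}.pkl','wb')); cv2.imwrite(f'pics/{tag}.png',d['pixels'][:,:,::-1]); return d
E
python3 - <<'E'
from h import *
d=load('top0')
print('mill',ray(d,[322,163],.16),'shaker',ray(d,[292,191],.085),'katori',ray(d,[367,201],.042),'spoon',ray(d,[[299,134],[283,176]],.01),'box',ray(d,[452,250],.08),'jar',ray(d,[229,162],.15),'paddle',ray(d,[290,180],.18))
im=d['pixels'][110:230,250:410,::-1]
cv2.imwrite('pics/topz.png',cv2.resize(im,(800,600),interpolation=cv2.INTER_CUBIC))
E
```

```text
mill [[0.63850933 0.08591849 0.16      ]] shaker [[0.55407649 0.18604955 0.085     ]] katori [[ 0.52418251 -0.06989863  0.042     ]] spoon [[0.76276089 0.16794009 0.01      ]
 [0.61284408 0.22320422 0.01      ]] box [[ 0.35928014 -0.35037661  0.08      ]] jar [[0.6415828  0.38533109 0.15      ]] paddle [[0.58131816 0.18635785 0.18      ]]
```

View pics/topz.png

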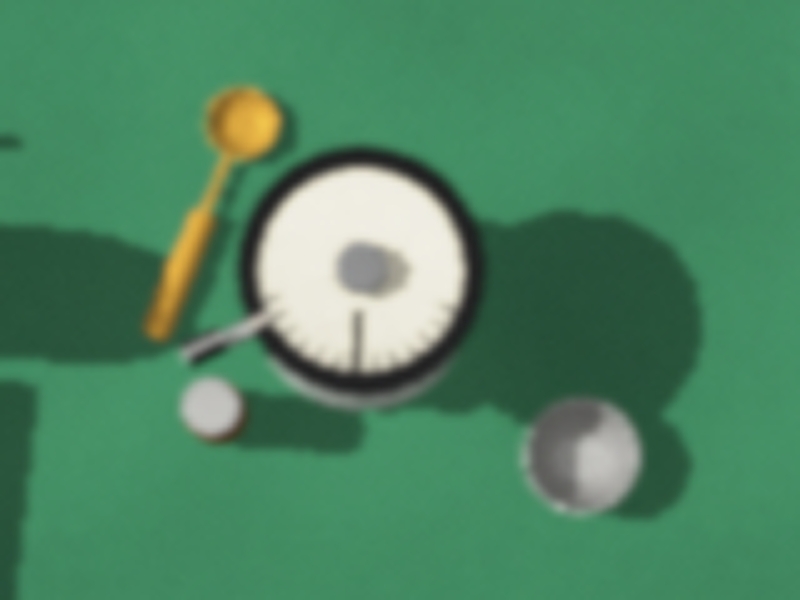

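The top view gives a CCW push of about 65-70° (lever at (190,355), long mark at (357,340) in the zoom). Next I'll shut the gripper and look from above the mill with the wrist camera, checking inverse kinematics for the arc first.

```bash
cat >> h.py <<'E'
def quat(xang):  # tool down, tool x at world angle xang
    x=np.array([np.cos(xang),np.sin(xang),0]);z=np.array([0,0,-1.]);y=np.cross(z,x)
    return R.from_matrix(np.c_[x,y,z]).as_quat()
E
python3 - <<'E'
from h import *
from cell import r,optics
c=np.array([.6385,.0859])
for a in np.radians([100,110,120,140,160,180]):
    for off in [0,.35]:
        p=c+.115*np.array([np.cos(a),np.sin(a)])
        q=r.inverse_kinematics([*p,.177],quat(a+np.pi+off)); print(round(np.degrees(a)),off,None if q is None else np.round(q,2))
r.set_gripper(0.0,20)
r.move_to([c[0]-.0,c[1],.31],quat(-.35))
print(r.current_t(),r.current_opening(),r.current_contact_force(),r.current_q())
snap('wrist','w1')
E
```

```text
100 0 None
100 0.35 [ 0.24  0.61  1.44 -0.    1.09  2.86]
110 0 None
110 0.35 [ 0.24  0.57  1.5  -0.    1.06  2.68]
120 0 [ 0.23  0.54  1.56 -0.    1.04  2.85]
120 0.35 [ 0.23  0.54  1.56 -0.    1.04  2.5 ]
140 0 [ 0.2   0.48  1.66 -0.    1.    2.47]
140 0.35 [ 0.2   0.48  1.66 -0.    1.    2.12]
160 0 [ 0.15  0.43  1.74 -0.    0.97  2.07]
160 0.35 [ 0.15  0.43  1.74 -0.    0.97  1.72]
180 0 [ 0.07  0.41  1.78 -0.    0.96  1.65]
180 0.35 [ 0.07  0.41  1.78 -0.    0.96  1.3 ]
3.4583 0.0031809659004859445 [-0.27100982 -0.48003174  0.74626041] [ 6.04449551e-02  4.80134794e-01  1.31732888e+00 -1.23080987e-04
  1.34424987e+00  1.98196206e+00]
```

View pics/w1.png

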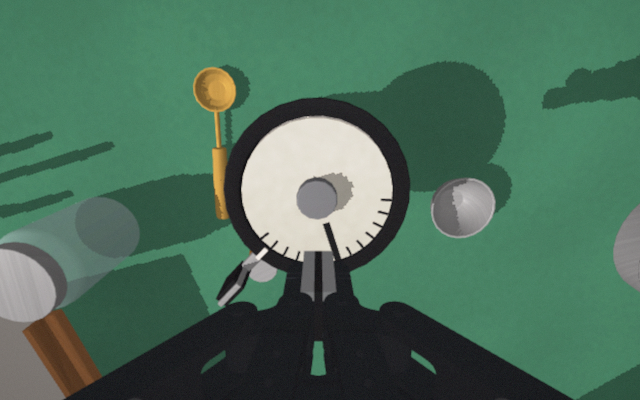

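The wrist view shows the scale centred near (317,192), the long mark from (326,224) to (338,258), the pointer near (262,253) and the paddle at (235,285). I'll fit these on the deck plane.

```bash
cat >> h.py <<'E'
def circ(P):
    A=np.c_[2*P,np.ones(len(P))];s=np.linalg.lstsq(A,(P**2).sum(1),rcond=None)[0]
    return s[:2],np.sqrt(s[2]+s[:2]@s[:2])
def deck(d,guess):
    """polar-unwrap analysis on deck plane about fitted centre"""
    im=d['pixels'].astype(np.float32)
    g=im.mean(2);c=np.array(guess,float)
    th=np.radians(np.arange(0,360,1.))
    rr=np.arange(.058,.075,.0003)
    def samp(img,c,th,rr,z=.160):
        X=np.stack([c[0]+rr[None]*np.cos(th)[:,None],c[1]+rr[None]*np.sin(th)[:,None],np.full((len(th),len(rr)),z)],-1)
        uv=proj(d,X.reshape(-1,3)).astype(np.float32).reshape(len(th),len(rr),2)
        return cv2.remap(img,uv[...,0],uv[...,1],cv2.INTER_LINEAR,borderMode=cv2.BORDER_REPLICATE)
    for it in range(6):
        rr=np.arange(.05,.080,.0003) if it<3 else np.arange(.060,.072,.0003)
        s=samp(g,c,th,rr); gr=np.diff(cv2.blur(s,(5,1)),axis=1); k=gr.argmin(1)
        ok=(gr[np.arange(len(th)),k]<-8)
        rad=rr[k]; P=c+np.c_[rad*np.cos(th),rad*np.sin(th)]
        for _ in range(4):
            cc,rd=circ(P[ok]); e=np.abs(np.hypot(*(P-cc).T)-rd); ok=ok&(e<max(.0012,2*np.median(e[ok])))
        c=cc
    return c,rd,ok.sum(),samp,g
E
python3 - <<'E'
from h import *
d=load('w1')
c,rd,n,samp,g=deck(d,[.6385,.0859]); print('centre',c,rd,n)
# outside ring radius
# long mark: darkness in r .032-.050 ; pointer: brightness in ring r .068-.078
th=np.radians(np.arange(90,300,.25))
dk=255-samp(g,c,th,np.arange(.030,.052,.0005)).mean(1)
pb=samp(g,c,th,np.arange(.068,.078,.0005),.161).mean(1)
for nm,v in (('mark',dk),('ptr',pb)):
    v=v-np.median(v); i=v.argmax(); print(nm,np.degrees(th[i]),v[i], [ (np.degrees(th[j]).round(1),v[j].round()) for j in range(max(0,i-30),min(len(v),i+31),5)])
im=cv2.resize(d['pixels'][150:320,180:420,::-1],None,fx=3.3,fy=3.3,interpolation=cv2.INTER_CUBIC); cv2.imwrite('pics/w1z.png',im)
mm=cv2.circle
print(ray(d,[[317,192]],.16),ray(d,[[240,280],[258,258],[220,305]],.185))
print('button',ray(d,[317,198],.175))
E
```

```text
centre [0.63826373 0.08836697] 0.0646871037759947 326
mark 177.5 181.56943 [(np.float64(170.0), np.float32(6.0)), (np.float64(171.2), np.float32(20.0)), (np.float64(172.5), np.float32(62.0)), (np.float64(173.8), np.float32(133.0)), (np.float64(175.0), np.float32(178.0)), (np.float64(176.2), np.float32(181.0)), (np.float64(177.5), np.float32(182.0)), (np.float64(178.8), np.float32(181.0)), (np.float64(180.0), np.float32(164.0)), (np.float64(181.2), np.float32(89.0)), (np.float64(182.5), np.float32(29.0)), (np.float64(183.8), np.float32(7.0)), (np.float64(185.0), np.float32(2.0))]
ptr 118.00000000000001 195.43037 [(np.float64(110.5), np.float32(-1.0)), (np.float64(111.8), np.float32(0.0)), (np.float64(113.0), np.float32(0.0)), (np.float64(114.2), np.float32(-0.0)), (np.float64(115.5), np.float32(31.0)), (np.float64(116.7), np.float32(179.0)), (np.float64(118.0), np.float32(195.0)), (np.float64(119.3), np.float32(156.0)), (np.float64(120.5), np.float32(11.0)), (np.float64(121.8), np.float32(-0.0)), (np.float64(123.0), np.float32(-0.0)), (np.float64(124.2), np.float32(0.0)), (np.float64(125.5), np.float32(-1.0))]
[[0.64006634 0.08722054 0.16      ]] [[0.59641625 0.17267175 0.185     ]
 [0.6102412  0.15011922 0.185     ]
 [0.57975843 0.19925191 0.185     ]]
button [[0.63936565 0.08742102 0.175     ]]
```

View pics/w1z.png

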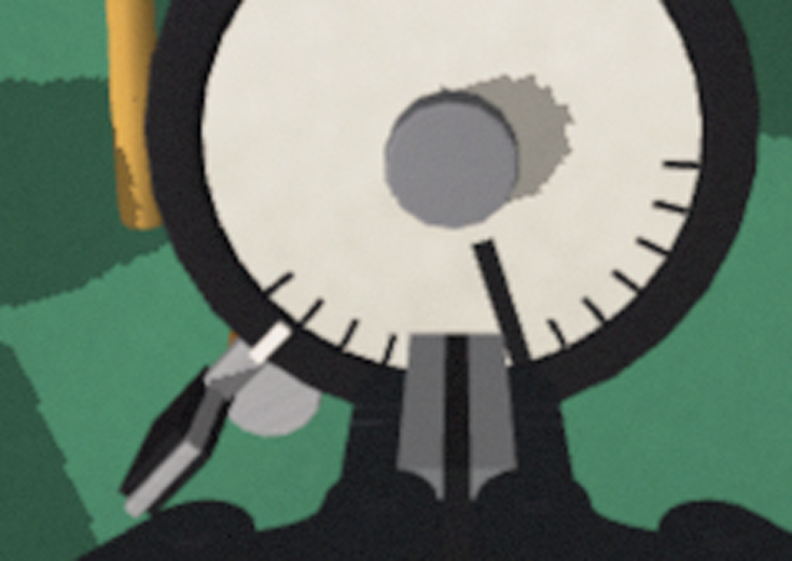

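Centre (0.638, 0.088), scale radius 64.7 mm (given as about 65). The pointer is at 117.9° and the mark at 177°, so the lever needs +59° (1.03 rad), inside the stated range. I'll come down on the clockwise side and push step by step.

```bash
cat >> h.py <<'E'
C=np.array([.6388,.0879])
def off(adeg): return float(np.clip(.36*(137-adeg)/(137-102),0,.36))
def pose(adeg,z,rad=.110):
    a=np.radians(adeg); return [C[0]+rad*np.cos(a),C[1]+rad*np.sin(a),z],quat(a+np.pi+off(adeg))
def angs(d):
    c,rd,n,samp,g=deck(d,C)
    th=np.radians(np.arange(90,230,.1))
    def cen(v):
        v=v-np.median(v); i=v.argmax(); m=(np.abs(th-th[i])<np.radians(8))&(v>.4*v[i]); return np.degrees((th[m]*v[m]).sum()/v[m].sum()),v[i]
    mk=cen(255-samp(g,c,th,np.arange(.032,.056,.0005)).mean(1)); pt=cen(samp(g,c,th,np.arange(.068,.078,.0005),.161).mean(1))
    return c,rd,n,mk,pt
E
python3 - <<'E'
from h import *
from cell import r
print([None if (q:=r.inverse_kinematics(*pose(a,.179))) is None else round(q[5],2) for a in range(101,182,6)])
print([np.round(x,4) for x in (lambda t:(t[0],t[1],t[3],t[4]))(angs(load('w1')))])
r.move_to(*pose(101,.235))
f0=r.current_contact_force()
p,q=pose(101,.179); r.move_linear(p,q,.08)
print(r.current_contact_force()-f0)
for a in range(103,116,2):
    p,q=pose(a,.179); r.move_linear(p,q,.04); print(a,np.round(r.current_contact_force()-f0,2))
print(r.current_t())
d=snap('wrist','w2'); print(angs(d))
E
```

```text
[np.float64(2.82), np.float64(2.77), np.float64(2.73), np.float64(2.68), np.float64(2.63), np.float64(2.58), np.float64(2.53), np.float64(2.41), np.float64(2.29), np.float64(2.17), np.float64(2.04), np.float64(1.92), np.float64(1.8), np.float64(1.67)]
[array([0.6383, 0.0884]), np.float64(0.0647), array([177.1234, 180.3474]), array([117.8531, 195.5847])]
[ 0.52054664  1.26623417 -0.36376958]
103 [-0.61  1.11 -1.56]
105 [-0.13  2.02 -0.77]
107 [ 0.46  1.68 -0.19]
109 [-0.28  0.38 -0.17]
111 [ 0.64  1.39 -0.24]
113 [ 0.48  1.31 -0.85]
115 [-0.25  1.22 -0.53]
6.925
(array([0.63795983, 0.08811625]), np.float64(0.06442976431792578), np.int64(178), (np.float64(177.34494170615005), np.float32(120.772026)), (np.float64(125.16097717115686), np.float32(145.38055)))
```

View pics/w2.png

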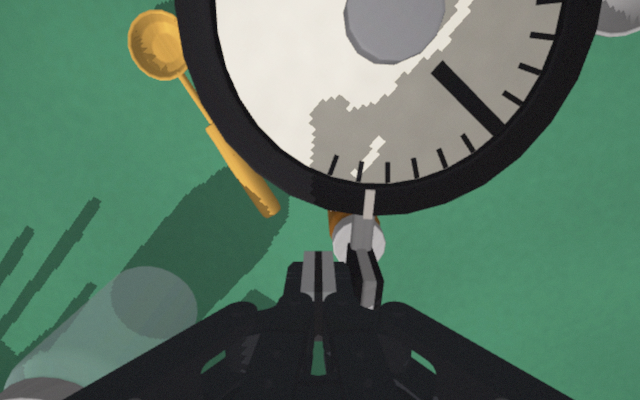

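The fingers at (318,275) push the paddle's clockwise cheek at (365,280). The pointer at (369,205) has moved to 125°, so the lag is about 10°. I'll continue to a few degrees short of the mark.

```bash
python3 - <<'E'
from h import *
from cell import r
for a in list(range(119,160,5))+[160]:
    p,q=pose(a,.179); r.move_linear(p,q,.04); 
    print(a,np.round(r.current_contact_force(),2))
print(r.current_t())
d=snap('wrist','w3'); print(angs(d))
E
```

```text
119 [-0.69  0.16 -0.49]
124 [ 0.41 -0.43 -0.35]
129 [ 0.92  0.86 -0.14]
134 [-0.16 -0.86 -0.13]
139 [ 0.02 -0.67 -1.1 ]
144 [0.33 0.43 0.18]
149 [ 0.8   0.34 -0.01]
154 [-0.75  0.51 -0.8 ]
159 [1.13 0.18 0.07]
160 [ 0.05  0.69 -0.34]
10.7
(array([0.63816789, 0.08821859]), np.float64(0.06452320016591459), np.int64(180), (np.float64(177.34759665755033), np.float32(178.99286)), (np.float64(170.10877609276562), np.float32(199.98471)))
```

View pics/w3.png

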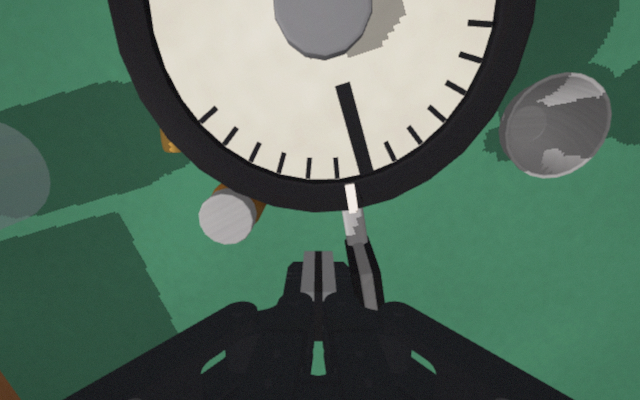

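The pointer (350,197) is now 7° short of the mark (outer end (368,172)), and the mill's centre is unchanged. I'll close the gap in two small steps.

```bash
python3 - <<'E'
from h import *
from cell import r
for a in (163,166):
    p,q=pose(a,.179); r.move_linear(p,q,.02)
r.sleep(.2)
t=angs(snap('wrist','w4')); print(t)
a=166+np.clip(t[3][0]-t[4][0],0,3)
p,q=pose(a,.179); r.move_linear(p,q,.01); r.sleep(.3)
print(a,angs(snap('wrist','w5')),r.current_contact_force(),r.current_t())
E
```

```text
(array([0.6381225 , 0.08827753]), np.float64(0.0645077468494136), np.int64(184), (np.float64(177.40986542829484), np.float32(178.00821)), (np.float64(176.3824861007734), np.float32(199.55081)))
167.02737932752143 (array([0.63811324, 0.0882829 ]), np.float64(0.06450226644582673), np.int64(185), (np.float64(177.41361442128678), np.float32(177.66583)), (np.float64(177.3098472118437), np.float32(199.3877))) [-1.20727482  1.18857257  0.33135605] 12.5833
```

View pics/w5.png

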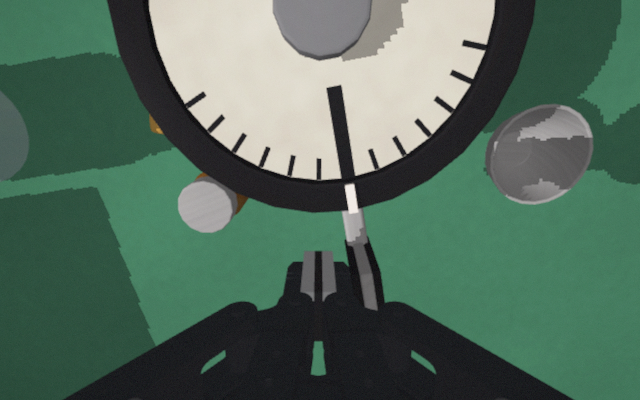

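The pointer (351,198) lies on the extension of the mark, (335,88) to (348,178), and the measured difference is 0.1°. I'll back off clockwise, rise, and check again from above.

```bash
python3 - <<'E'
from h import *
from cell import r
p,q=pose(162,.179); r.move_linear(p,q,.05)
p[2]=.27; r.move_linear(p,q,.12)
x=R.from_quat(q).as_matrix()[:,0]
# move so the button is well within view
p=[C[0]-.03,C[1],.27]; r.move_linear(p,quat(0.),.12)
r.sleep(.2)
d=snap('wrist','w6'); print(angs(d),r.current_t(),r.current_contact_force())
E
```

```text
(array([0.63780842, 0.08848849]), np.float64(0.06432215148192011), np.int64(345), (np.float64(177.51046448807014), np.float32(176.79718)), (np.float64(182.69661478294725), np.float32(73.778946))) 14.9167 [0.33384494 0.31662479 0.31540737]
```

View pics/w6.png

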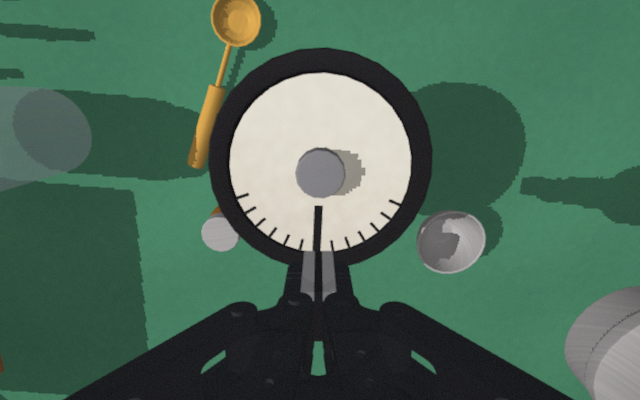

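The fingers hide the pointer here (around (318,262)). I'll turn the wrist 90° to see it clear, and measure the button.

```bash
python3 - <<'E'
from h import *
from cell import r
r.move_to([C[0],C[1]-.03,.30],quat(np.pi/2)); r.sleep(.2)
d=snap('wrist','w7'); print(angs(d),r.current_t())
for n in('w6','w7'):
    d=load(n);im=d['pixels'].astype(int); uv=proj(d,[*C,.175])[0]
    m=((im.max(2)<175)&(im.max(2)>95)&(im.max(2)-im.min(2)<22)).astype(np.uint8)
    m[:, :]*=(np.hypot(*np.meshgrid(np.arange(640)-uv[0],np.arange(400)-uv[1]))<40)
    m=cv2.morphologyEx(m,cv2.MORPH_OPEN,np.ones((5,5)))
    cs=max(cv2.findContours(m,0,1)[0],key=cv2.contourArea)[:,0]
    P=ray(d,cs,.175)[:,:2]; print(n,uv,cs.min(0),cs.max(0),circ(P))
cv2.imwrite('pics/w7z.png',cv2.resize(d['pixels'][60:320,150:490,::-1],None,fx=2.3,fy=2.3))
E
```

```text
(array([0.63774801, 0.08853052]), np.float64(0.0643746607725876), np.int64(353), (np.float64(177.6455447303612), np.float32(166.8747)), (np.float64(177.511646104286), np.float32(192.69406))) 16.6083
w6 [320.79450356 173.07424732] [296 150] [360 197] (array([0.63841914, 0.08325662]), np.float64(0.019128093015966872))
w7 [317.78731662 166.69708751] [293 142] [338 199] (array([0.63689154, 0.08478456]), np.float64(0.019422439190655175))
```

View pics/w7z.png

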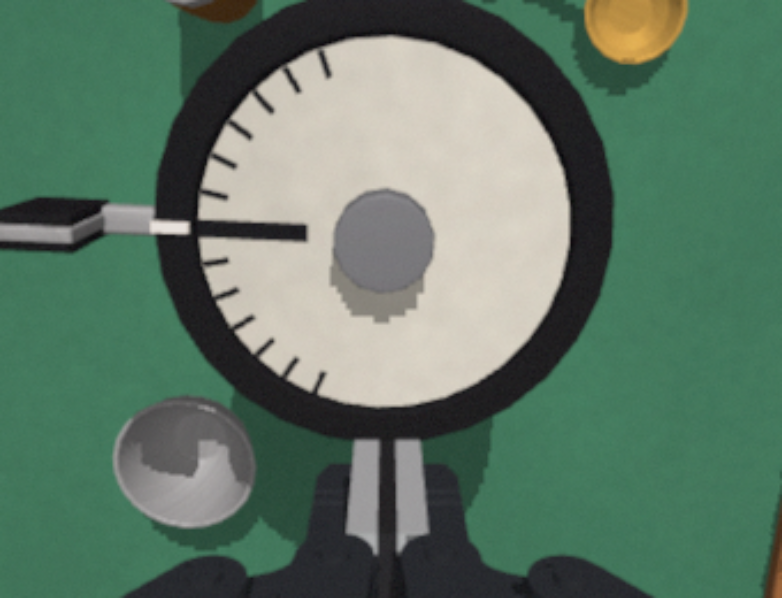

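After letting go, the pointer (167,227) is in line with the mark (200-306, 230), differing by 0.13°. The button is centred on the fitted axis. I'll press it straight down, watching the force.

```bash
python3 - <<'E'
from h import *
from cell import r
b=[.6383,.0882]; o=.022
r.move_linear([*b,.30],vel=.1)
r.move_linear([*b,.180+o],vel=.1); r.sleep(.2)
F=lambda: np.mean([r.current_contact_force() for _ in range(1)],0)
f0=F(); print('f0',f0)
z=.176
while z>.1645:
    r.move_linear([*b,z+o],vel=.02); r.sleep(.1)
    fs=[]
    for _ in range(4): fs.append(r.current_contact_force()-f0); r.sleep(.03)
    f=np.mean(fs,0); print(round(z,4),np.round(r.current_tool_pos()[2]-o,4),np.round(f,2))
    if abs(f[2])>11: break
    z-=.001
r.sleep(.3)
d=snap('wrist','w8')
r.move_linear([*b,.185+o],vel=.05)
r.move_linear([*b,.26],vel=.12)
r.move_to([C[0],C[1]-.03,.30],quat(np.pi/2)); r.sleep(.3)
d=snap('wrist','w9'); print(angs(d),r.current_t(),r.current_contact_force())
snap('top','top9')
E
```

```text
f0 [0.95919705 0.27477965 0.65983311]
0.176 0.176 [-0.96 -0.39 -0.53]
0.175 0.1751 [-0.56 -0.33  0.71]
0.174 0.1741 [-0.04 -0.37  1.27]
0.173 0.1731 [0.07 0.01 1.99]
0.172 0.1721 [0.27 0.18 3.  ]
0.171 0.171 [ 0.88 -0.04  3.72]
0.17 0.1701 [ 1.04 -0.35  4.34]
0.169 0.1691 [ 0.68 -0.58  4.32]
0.168 0.169 [-1.88 -0.17 10.94]
0.167 0.1688 [-4.78 -0.94 17.73]
(array([0.63774962, 0.08850727]), np.float64(0.06435933235478766), np.int64(351), (np.float64(177.62171621480306), np.float32(166.56548)), (np.float64(177.48748007174385), np.float32(192.61676))) 25.4417 [ 0.57393657 -0.6251046  -1.03710386]
```

View pics/w8.png

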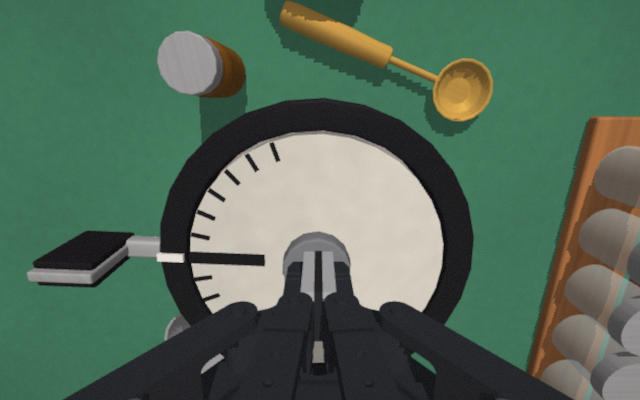

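View pics/w9.png

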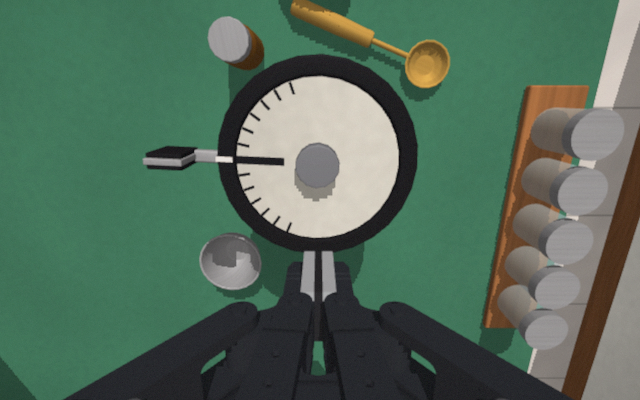

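The button reached its stop (the force jumped to 18 N at 0.169 m) and came back up at (317,165). The pointer (227,159) is still on the mark, the mill hasn't moved, and the shaker, spoon and katori are in place. The robot is clear, so I'll hand in.

```bash
python3 - <<'E'
from cell import r
r.hand_in(); print(r.current_t())
E
```

```text
the job is handed in; nothing more can be done
the job is handed in; nothing more can be done
```

The mill is set and started, and the job was handed in at about 25.5 s of robot time.

- **Lever:** I pushed the paddle's clockwise cheek about 60° counterclockwise with the shut fingertips, then let go. After release the pointer was about 0.13° from the long mark, and it was the same after the button press.
- **Button:** I then pressed the start button until it hit its stop. The spring read about 4.3 N near the bottom, a little under the 5.6 N given. The force then jumped to 18 N with the tip 169 mm above the slab. I released it, and the last picture shows it back up.
- **Everything else:** The mill's fitted centre stayed put, to within 1 mm. In the last wrist picture the shaker, spoon and katori look undisturbed. I did not re-measure the things farther off (spice box, jar, board and drawers), but the arm did not go near them.

Two checks failed along the way. One wrist view had the pointer hidden by the fingers and gave a false reading, so I repeated it from a clear angle. The colour mask for the button also picked up its shadow, so I pressed at the fitted mill axis instead, and the picture of the press shows the fingertips on the button.

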